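Clear the creasing press and make the crease

TASK

Clear the three brown board offcuts (the straight strip, the elbow and the short tube) off the sheet on the creasing press into the deep empty waste bin. Only when all three are in the bin, press the press's pedal right down to its stop, hold it there for about a second so the crease takes, and let it spring back up. Leave the sheet and the steel weight that stands on it where they are.

Things in the scene. Friction and masses are not known exactly. Their poses are not given: they have to be found in the camera images.
- press: grey steel bench creasing press, fixed (place varies). Bed 260 x 340 mm (x by y), top 50 mm up. Origin on the table under the bed's centre; x to its rear, y to its left. Along the rear, 73 to 103 mm behind the origin, a steel bar (top 109 mm up) hangs over the bed between two end housings (122 mm up, from 53 to 123 mm behind the origin, out to 170 mm either side). Pedal on its right (-y) side.
- pedal (a joint): angle of the press's pedal: 0 = up at rest, 0.30 rad = down on its stop; spring return. Dark steel plate 130 x 66 mm (x by y of the press), black ribs, top 66 mm up at rest, 12 mm from the bed. Hinged at its rear end: axis along the press's y, 45 mm behind and 215 mm right of the press origin, 60 mm up. At the pad it takes about 4 N to start, 13 N at the stop; it draws the bar down.
- pedal_pad (a point): point to press: on the upper face of the pedal, 105 mm in front of its hinge axis (28 mm from its free front edge), middle of its width; it sinks about 31 mm by the time the pedal reaches its stop. Its axes are the pedal's (x to the rear, y left, z up out of the plate)
- board: loose pale sheet of board to be creased, 215 x 280 x 4 mm, 0.19 kg, lying on the bed with its rear edge under the bar. Origin at the centre of its underside; z up
- strip: offcut: straight block of laminated brown board, 64 (x) x 26 (y) x 26 (z) mm, about 30 g, lying on the sheet. Origin at the centre of its underside
- elbow: offcut: L-shaped block of laminated brown board, 26 mm high, about 35 g, lying on the sheet. Long leg 66 (x) x 22 (y) mm; origin at the centre of the long leg's underside. Short leg 20 mm wide (x from 13 to 33 mm), sticking out to +y, from y = 11 to y = 36 mm
- tube: offcut: short brown cardboard tube standing on end on the sheet, outer diameter 42, inner 32, height 34 mm, about 20 g. Origin at the centre of its underside
- weight: steel hold-down weight with a knob, standing on the sheet among the offcuts; foot diameter 46 mm, 48 mm high in all, 0.35 kg; it stays there. Origin at the centre of its underside
- bin: deep empty waste bin, grey plastic, open top, fixed, 160 x 160 mm outside and 100 mm high, walls 5 mm. Stands to the left or the right of the press. Origin at the centre of its underside, x and y along its walls
- tray: shallow grey tray 160 x 150 mm, 45 mm high, holding finished cards, fixed, on the other side of the press from the bin; nothing is to go into it. Origin at the centre of its underside

How it is judged (in metres and radians):
On the way, in this order (a step that is already met when the one before it is completed fails the run):
1. all three offcuts are in the bin (x of strip in the frame of bin between -0.075 and 0.075 m and y of strip in the frame of bin between -0.075 and 0.075 m and z of each of strip, elbow, tube in the frame of bin below 0.095 m and x of elbow in the frame of bin between -0.075 and 0.075 m and y of elbow in the frame of bin between -0.075 and 0.075 m and x of tube in the frame of bin between -0.075 and 0.075 m and y of tube in the frame of bin between -0.075 and 0.075 m), for 0.2 s.
2. the pedal is held down on its stop for half a second (value of joint pedal above 0.28 rad), for 0.5 s.
At the end, for the whole second after the job is handed in: The three offcuts lie at rest inside the bin (below its rim), the pedal has since been held on its stop (over 0.28 rad for 0.5 s) and is up again (under 0.04 rad), and the sheet is within 12 mm and the weight within 15 mm of where they started (all of step 1 and linear speed of each of strip, elbow, tube below 0.05 m/s and value of joint pedal below 0.04 rad and distance of board from where it was at the start of the episode below 0.012 m and distance of weight from where it was at the start of the episode below 0.015 m); the robot touches nothing.
It fails at once if the pedal is pressed (beyond 0.12 rad) while an offcut is not in the bin (value of joint pedal above 0.12 rad and not (x of strip in the frame of bin between -0.075 and 0.075 m and y of strip in the frame of bin between -0.075 and 0.075 m and z of each of strip, elbow, tube in the frame of bin below 0.095 m and x of elbow in the frame of bin between -0.075 and 0.075 m and y of elbow in the frame of bin between -0.075 and 0.075 m and x of tube in the frame of bin between -0.075 and 0.075 m and y of tube in the frame of bin between -0.075 and 0.075 m)).
It fails at once if the sheet is shifted by more than 20 mm, or the weight by more than 20 mm or tipped over (distance of any of board, weight from where it was at the start of the episode above 0.02 m or angle between weight's own z axis and vertical above 0.5 rad).
It also fails if it takes over 72 s, if anything falls off the work surface, if the arm or the gripper's body presses on something with over 40 N, if the wrist force passes 120 N, or if a joint passes its speed limit or range.

ROBOT

A 6-joint arm with a two-finger parallel gripper is mounted at the origin on the work surface. World frame = base frame: x ahead of the robot, y to its left, z up, the work surface at z = 0. Lengths are in mm, angles in rad, forces in N, time in s.
With the tool pointing down it reaches from about 325 to 850 mm from the base axis. Payload 15.5 kg.
Tool frame: the origin (TCP) lies midway between the tips of the shut fingers; the grasp point (between the pads) lies bot.pinch_z behind it (bot.pinch_z is the distance from the TCP to the grasp point, in mm); z points along the fingers, y is the line along which they close (so a half turn about z gives the same grasp; the last joint's range is limited). The gripper opens to 91 mm and grips with 3 to 60 N. Pads are 32 mm wide; open, the fingers measure 118 mm over their backs; the gripper's body (76 mm by 178 mm) begins 60 mm behind the grasp point.
Start: joints at [-1.278, 0.494, 1.345, -0, 1.302, -0.096], TCP at [236.347, -578.59, 213.915] pointing down, gripper open.
Joint ranges: [-2.91, 2.91], [-0.82, 2.16], [0.22, 2.67], [-1.22, 4.37], [0.12, 2.79], [-3.08, 3.08]. Speed limits (rad/s): [1.89, 1.89, 2.57, 3.01, 3.01, 3.01].

INTERFACE

Orientations are given as a rotation vector (axis times angle).
In Python, from bench import bot, optics, workorder gives the robot as it stands.
- The arm moves only by the tool arm_command, never from a script. Its argument "moves" is a list of rows, each an object of numbers: "tx", "ty", "tz": the shift along the tool's x, y, z normalised to -1 to 1, where 1 is 0.4 m; "wx", "wy", "wz": the turn, a rotation vector about the tool's x, y, z normalised to -1 to 1, where 1 is pi rad. A call has 1 to 8 rows; each row is the pose to reach, as a shift and turn from the pose commanded when the call began, along the tool's axes at that moment, turning the shorter way round; what a row does not reach only later rows make up. A row lasts 1/12 s, in which the tool goes at most 41.7 mm and 7.16 degrees, less where a joint would pass 70% of its speed; a pose out of reach is approached as far as the arm can. A call with a number of a shift or a turn outside -1 to 1 is refused whole. A call with a gripper value outside its range is refused whole. "grip" is the closure, from -1 (fully open) to 1 (shut), set as the call begins (left out, the last holds). The fingers move at their own pace and stop on an object; the grip force is fixed at half the most. Time passes only in rows, so rows that repeat a pose let the fingers close. It gives the time, the measured TCP pose, the force, the opening and the grip force at its end, in the units of the state.
- bot.sense(): the state, without advancing time (a new reading comes with each control period).
- optics.camera(name): name is "scene" or "top" or "wrist"; returns a dict with "img" (384x512x3 uint8, red, green, blue), "K" (3x3 intrinsics, pixels), "R" (3x3) and "t" (3): a world point X has camera coordinates R X + t. Camera axes: x right, y down, z forward; pixel columns grow to the right and rows downward; lengths in mm; the calibration is good to about 2 mm. A picture is of the moment at which its call begins. There is no depth.
- workorder.job_done(): hands the job in; it is judged then, once.
The state is a dict: "clock": time; "q": joint angles; "qvel": joint speeds; "joint_efforts": joint torques, N m; "tcp_pos": TCP position; "ee_rot": TCP orientation; "contact_force": force on the tool from outside, world axes, zero at the start; "torque": the same for the moment, N m; "width": opening from 0.0 (shut) to 1.0 (fully open); "finger_force": force on a finger pad.
Only numpy, scipy, OpenCV 4.12 (cv2) and the standard library are available. Lean on these libraries where they do the work, as an engineer would, in place of code of your own. Each camera call takes 0.05 s, during which the arm holds its last target. There are 200 camera calls.

## Working session

There is one attempt and no reset: what is moved stays moved. The work goes in short steps, Python scripts to look and compute and a tool call to move; the robot and the scene stay as the last step left them, time stands still between calls to the robot, and variables do not carry over. Pictures are saved under pics/ and viewed, at most 10 in all, crops included, and the job is handed in when it is done.

Besides the shell and the picture viewer there is one more tool, called after "Emit:" by a JSON object that holds its "method" and its "body". arm_command: Moves the arm, as the interface text tells. Scaled input: -1 to 1 covers 0.4 m each way for a shift and pi rad each way for a turn. Its arguments: {"type":"object","properties":{"moves":{"type":"array","items":{"type":"object","properties":{"tx":{"type":"number"},"ty":{"type":"number"},"tz":{"type":"number"},"wx":{"type":"number"},"wy":{"type":"number"},"wz":{"type":"number"}}}},"grip":{"type":"number"}},"required":["moves"]}

```bash
ls; mkdir -p pics
python3 - <<'E'
from bench import bot, optics
import cv2, numpy as np
print(bot.sense(), bot.pinch_z)
for n in ("top","scene"):
    c=optics.camera(n); cv2.imwrite(f"pics/{n}0.png",c["img"][:,:,::-1])
    print(n,c["K"].tolist(),c["R"].round(4).tolist(),c["t"].tolist())
    np.savez(f"{n}0.npz",**c)
E
```

```text
pics
{'clock': 0.0, 'q': array([-1.27848164e+00,  4.94193241e-01,  1.34612637e+00,  3.56690079e-05,
        1.30250494e+00, -9.54920409e-02]), 'qvel': array([ 0.00098237, -0.00061712, -0.00055817,  0.00033989, -0.00028617,
       -0.00036941]), 'joint_efforts': array([ 6.32045922e-04, -8.78811550e+01, -3.81850326e+01,  7.09780329e-02,
        5.34271169e-02, -9.55307360e-05]), 'tcp_pos': array([ 236.25837184, -578.21535327,  213.33362844]), 'ee_rot': array([-3.08151445e+00, -6.05103791e-01,  1.36317221e-04]), 'contact_force': array([-0.20626467, -0.29702395,  0.65382161]), 'torque': array([-0.00899256,  0.0266303 , -0.02735144]), 'finger_force': 0.0, 'width': 1.0003681157468345} 18.8
top [[388.8611378537759, 0.0, 255.57579184991607], [0.0, 388.8611378537759, 189.18074451697788], [0.0, 0.0, 1.0]] [[-0.0001, -0.9999, 0.0112], [-0.9959, -0.0009, -0.0908], [0.0908, -0.0112, -0.9958]] [-46.58471482337616, 582.4210684051069, 971.354897730877]
scene [[463.15020987015987, 0.0, 258.6989470140555], [0.0, 463.15020987015987, 188.82238459598327], [0.0, 0.0, 1.0]] [[-0.3653, 0.9308, 0.0105], [0.7957, 0.3181, -0.5154], [-0.4831, -0.1799, -0.8569]] [217.0899321888835, -394.83768432537914, 1511.2273376459846]
```

View pics/top0.png

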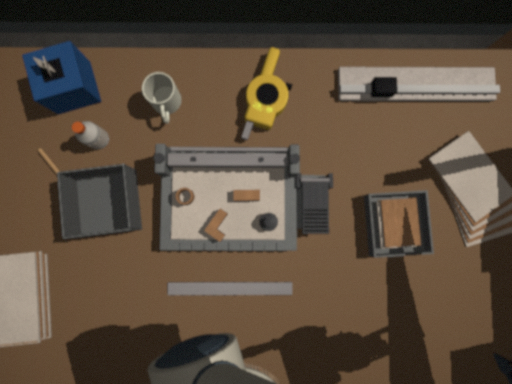

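View pics/scene0.png

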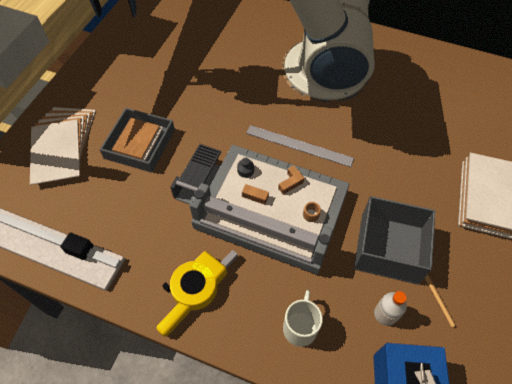

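The top view shows the press at the centre, with tube ≈(183,198), strip ≈(246,196), elbow ≈(216,224) and weight ≈(267,222). The pedal is at ≈(315,205), the bin on the left at ≈(98,202) and the tray on the right. The scene view agrees.

```bash
cat > h.py <<'E'
import numpy as np, cv2
def load(n): return dict(np.load(n))
def cast(c,px,z):
    px=np.atleast_2d(np.asarray(px,float)); C=-c["R"].T@c["t"]
    d=np.linalg.inv(c["K"])@np.c_[px,np.ones(len(px))].T
    d=(c["R"].T@d).T
    return C+d*((z-C[2])/d[:,2])[:,None]
def proj(c,X):
    p=(c["K"]@(c["R"]@np.atleast_2d(X).T+c["t"][:,None])).T
    return p[:,:2]/p[:,2:]
def blobs(c,roi,amin=60):
    h=cv2.cvtColor(c["img"],cv2.COLOR_RGB2HSV)
    m=((h[...,0]<20)&(h[...,1]>105)&(h[...,2]>50)).astype(np.uint8)*255
    k=np.zeros_like(m); cv2.fillPoly(k,[np.int32(roi)],255); m&=k
    n,l,s,ct=cv2.connectedComponentsWithStats(m)
    return m,[(s[i],ct[i],(l==i).astype(np.uint8)) for i in range(1,n) if s[i][4]>=amin]
E
python3 - <<'E'
from h import *
for n,roi in (("top0",[(170,170),(292,170),(292,240),(170,240)]),("scene0",[(235,158),(340,190),(320,235),(212,195)])):
    c=load(n+".npz"); C=-c["R"].T@c["t"]; print(n,"C",C.round())
    m,b=blobs(c,roi)
    for s,ct,k in b:
        r=cv2.minAreaRect(cv2.findContours(k,0,1)[0][0])
        print(s,ct.round(1),cast(c,ct,80)[0].round(),"rect",cast(c,cv2.boxPoints(r),80)[:,:2].round().tolist())
    if n=="top0":
        for nm,p,z in (("bed front L",(161,250),50),("bed front R",(297,250),50),("bin",[(58,171),(134,165),(141,231),(64,240)],100),("housing",[(155,146),(300,146)],122),("pedal",[(303,177),(328,177),(329,234),(303,234)],66)):
            print(nm,cast(c,p,z)[:,:2].round().tolist())
        x=cv2.resize(c["img"][135:260,45:345],None,fx=2.66,fy=2.66,interpolation=cv2.INTER_CUBIC)
        y=cv2.resize(cv2.cvtColor(m[160:245,160:340],cv2.COLOR_GRAY2RGB),None,fx=2,fy=2)
        x=np.clip(x.astype(float)*1.5,0,255).astype(np.uint8)
        o=np.zeros((x.shape[0]+170,x.shape[1],3),np.uint8);o[:x.shape[0]]=x;o[x.shape[0]:,:360]=y
        s=cv2.resize(load("scene0.npz")["img"][140:225,205:355],None,fx=2,fy=2); o[x.shape[0]:,400:700]=s
        cv2.imwrite("pics/a.png",o[:,:,::-1])
E
```

```text
top0 C [ 492.  -35. 1021.]
[176 189  17  15  80] [183.4 196. ] [561. 129.  80.] rect [[578.0, 147.0], [578.0, 108.0], [544.0, 108.0], [544.0, 147.0]]
[234 191  25  10 234] [245.8 195.2] [563. -22.  80.] rect [[573.0, 7.0], [573.0, -52.0], [551.0, -52.0], [551.0, 6.0]]
[205 210  21  31 302] [215.7 225.2] [490.  50.  80.] rect [[479.0, 78.0], [531.0, 42.0], [504.0, 5.0], [453.0, 41.0]]
bed front L [[430.0, 187.0]]
bed front R [[429.0, -149.0]]
bin [[619.0, 424.0], [633.0, 244.0], [477.0, 223.0], [456.0, 402.0]]
housing [[675.0, 190.0], [676.0, -150.0]]
pedal [[609.0, -163.0], [609.0, -225.0], [469.0, -225.0], [469.0, -162.0]]
scene0 C [1124.  195. 1089.]
[279 174  25  20 254] [289.7 183.3] [510.  51.  80.] rect [[521.0, 15.0], [461.0, 53.0], [490.0, 84.0], [548.0, 46.0]]
[242 185  27  19 325] [254.8 193.8] [572. -20.  80.] rect [[592.0, -51.0], [555.0, -56.0], [552.0, 11.0], [589.0, 15.0]]
[303 202  18  20 241] [311.5 211.4] [567. 129.  80.] rect [[597.0, 114.0], [543.0, 104.0], [536.0, 145.0], [590.0, 153.0]]
```

View pics/a.png

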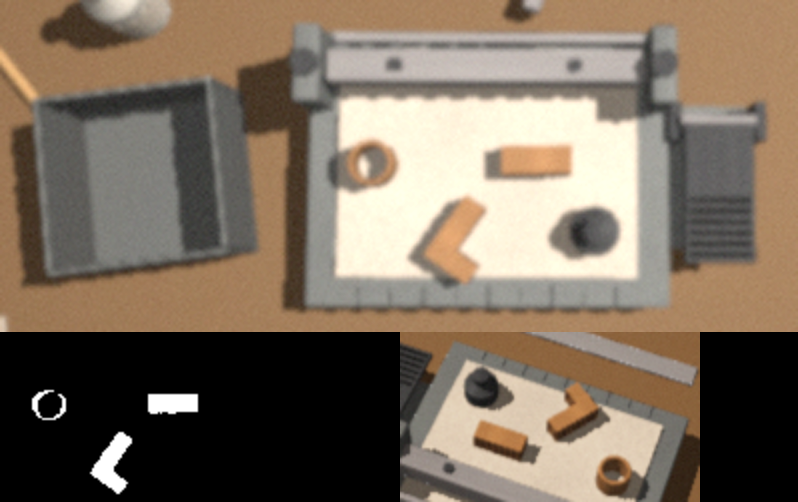

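The crop shows the tube centre at px (184.5,196), the strip axis-parallel at (246,195), and the elbow with its corner at the left (204,229) and its long leg running up-right to (223,212). The bin rim corners are about (58,172), (124,164), (130.5,229) and (63,238).

Run:
```python
from h import *
c=load("top0.npz")
b=cast(c,[(58.2,172.6),(124,164.3),(130.5,229),(63,238.4)],100)[:,:2]; print("bin",b.round().tolist(),b.mean(0))
print("tube",cast(c,(184.2,196.3),88).round(),"weight",cast(c,(267.6,221.5),95).round(),"pedal rib mid",cast(c,[(303,220),(328.5,220)],66).round().tolist())
big=dict(c); f=4
big["img"]=cv2.resize(c["img"],None,fx=f,fy=f,interpolation=cv2.INTER_CUBIC)
m,bl=blobs(big,[(x*f,y*f) for x,y in [(170,170),(292,170),(292,240),(170,240)]],900)
for s,ct,k in bl:
    cn=max(cv2.findContours(k,0,1)[0],key=cv2.contourArea); 
    q=lambda p: cast(c,(np.asarray(p,float).reshape(-1,2)+.5)/f-.5,80)[:,:2]
    (r,wh,a)=cv2.minAreaRect(np.float32(q(cn)))
    print("rect",np.round(r),np.round(wh),round(a,1),"poly",q(cv2.approxPolyDP(cn,7,True)).round().tolist())
```

```text
bin [[615.0, 423.0], [635.0, 268.0], [482.0, 248.0], [460.0, 405.0]] [547.82793689 335.90952232]
tube [[560. 126.  88.]] weight [[499. -74.  95.]] pedal rib mid [[503.0, -162.0, 66.0], [503.0, -225.0, 66.0]]
rect [561. 127.] [36. 42.] 0.1 poly [[570.0, 147.0], [554.0, 146.0], [544.0, 135.0], [544.0, 117.0], [556.0, 107.0], [570.0, 109.0], [575.0, 117.0], [563.0, 111.0], [551.0, 115.0], [545.0, 133.0], [565.0, 141.0], [575.0, 132.0], [577.0, 121.0], [579.0, 130.0]]
rect [563. -22.] [24. 61.] 0.0 poly [[570.0, 8.0], [552.0, 6.0], [555.0, -53.0], [575.0, -51.0]]
rect [492.  42.] [46. 64.] 56.7 poly [[528.0, 39.0], [480.0, 76.0], [456.0, 46.0], [456.0, 39.0], [469.0, 33.0], [483.0, 49.0], [517.0, 27.0]]
```

Emit:
{"method": "arm_command", "body": {"moves": [{"wz": -0.04},{"wz": -0.08},{"wz": -0.12},{"wz": -0.16},{"wz": -0.2},{"wz": -0.24},{"wz": -0.28},{"wz": -0.32}], "grip": -1}}

```text
invalid input
```

Emit:
{"method": "arm_command", "body": {"moves": [{"tx": 0.64,"ty": -0.49,"tz": 0,"wx": 0,"wy": 0,"wz": -0.19},{"tx": 0.64,"ty": -0.49,"tz": 0,"wx": 0,"wy": 0,"wz": -0.19},{"tx": 0.64,"ty": -0.49,"tz": 0,"wx": 0,"wy": 0,"wz": -0.19},{"tx": 0.64,"ty": -0.49,"tz": 0,"wx": 0,"wy": 0,"wz": -0.19},{"tx": 0.64,"ty": -0.49,"tz": 0,"wx": 0,"wy": 0,"wz": -0.19},{"tx": 0.64,"ty": -0.49,"tz": 0,"wx": 0,"wy": 0,"wz": -0.19},{"tx": 0.64,"ty": -0.49,"tz": 0,"wx": 0,"wy": 0,"wz": -0.19},{"tx": 0.64,"ty": -0.49,"tz": 0,"wx": 0,"wy": 0,"wz": -0.19}]}}

```text
clock: 0.77
tcp_pos: [400.0, -297.4, 213.8]
ee_rot: [-2.767, -1.486, -0.0]
contact_force: [-0.7, -0.4, 0.0]
width: 0.999
finger_force: 0.0
```

Emit:
{"method": "arm_command", "body": {"moves": [{"tx": 0.8,"ty": -0.04,"tz": 0.16,"wx": 0,"wy": 0,"wz": -0.186},{"tx": 0.8,"ty": -0.04,"tz": 0.16,"wx": 0,"wy": 0,"wz": -0.186},{"tx": 0.8,"ty": -0.04,"tz": 0.16,"wx": 0,"wy": 0,"wz": -0.186},{"tx": 0.8,"ty": -0.04,"tz": 0.16,"wx": 0,"wy": 0,"wz": -0.186},{"tx": 0.8,"ty": -0.04,"tz": 0.16,"wx": 0,"wy": 0,"wz": -0.186},{"tx": 0.8,"ty": -0.04,"tz": 0.16,"wx": 0,"wy": 0,"wz": -0.186},{"tx": 0.8,"ty": -0.04,"tz": 0.16,"wx": 0,"wy": 0,"wz": -0.186},{"tx": 0.8,"ty": -0.04,"tz": 0.16,"wx": 0,"wy": 0,"wz": -0.186}]}}

```text
clock: 1.43
tcp_pos: [563.6, -22.2, 149.2]
ee_rot: [-2.222, -2.22, 0.0]
contact_force: [0.8, 0.0, 0.2]
width: 0.998
finger_force: 0.0
```

Run:
```python
from bench import bot, optics
import numpy as np,cv2
c=optics.camera("wrist"); np.savez("w0.npz",**c); cv2.imwrite("pics/w0.png",c["img"][:,:,::-1])
s=bot.sense(); print(s["tcp_pos"],s["ee_rot"],s["q"].round(2))
```

```text
[565.70935205 -18.23532993 148.16007101] [-2.21996525e+00 -2.22112669e+00 -2.11036894e-03] [-0.14  0.48  1.57  0.    1.08 -0.14]
```

View pics/w0.png

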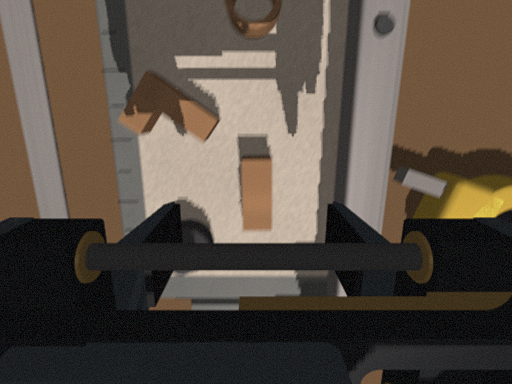

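The wrist view shows the strip upright at cols 242–272, rows 157–228, centred between the fingers. The elbow is upper left at (170,105) and the tube is at the top, (253,15).

Run:
```python
from bench import bot, optics
from h import *
c=load("w0.npz"); print(cast(c,[(242,158),(271,158),(243,229),(272,228)],80).round(1).tolist(), "tube top",cast(c,(253,10),88).round())
print("elbow", cast(c,[(150,102),(189,140),(206,140),(218,122)],80).round().tolist())
for i in range(2):
    s=bot.sense(); print(s["tcp_pos"],s["clock"],s["qvel"].round(3)); optics.camera("wrist")
```

```text
[[554.8, 10.8, 80.0], [579.0, 10.8, 80.0], [554.9, -53.0, 80.0], [580.8, -52.1, 80.0]] tube top [[564. 119.  88.]]
elbow [[482.0, 56.0, 80.0], [511.0, 26.0, 80.0], [525.0, 26.0, 80.0], [536.0, 40.0, 80.0]]
[565.70935205 -18.23532993 148.16007101] 1.4833 [-0.087 -0.037  0.056 -0.01   0.006 -0.129]
[564.24151075 -20.78504159 148.55974356] 1.5333 [-0.078 -0.036  0.038 -0.022  0.012 -0.075]
```

Emit:
{"method": "arm_command", "body": {"moves": [{"tx": 0.01,"ty": 0.003,"tz": 0.04,"wx": 0,"wy": 0,"wz": 0},{"tx": 0.01,"ty": 0.003,"tz": 0.09,"wx": 0,"wy": 0,"wz": 0},{"tx": 0.01,"ty": 0.003,"tz": 0.14,"wx": 0,"wy": 0,"wz": 0},{"tx": 0.01,"ty": 0.003,"tz": 0.18,"wx": 0,"wy": 0,"wz": 0},{"tx": 0.01,"ty": 0.003,"tz": 0.205,"wx": 0,"wy": 0,"wz": 0},{"tx": 0.01,"ty": 0.003,"tz": 0.22,"wx": 0,"wy": 0,"wz": 0},{"tx": 0.01,"ty": 0.003,"tz": 0.228,"wx": 0,"wy": 0,"wz": 0},{"tx": 0.01,"ty": 0.003,"tz": 0.228,"wx": 0,"wy": 0,"wz": 0}]}}

```text
clock: 2.25
tcp_pos: [564.0, -21.3, 58.7]
ee_rot: [-2.224, -2.219, 0.0]
contact_force: [-0.7, 0.8, -0.2]
width: 1.001
finger_force: 0.0
```

Emit:
{"method": "arm_command", "body": {"moves": [{"tx": 0,"ty": 0,"tz": 0,"wx": 0,"wy": 0,"wz": 0},{"tx": 0,"ty": 0,"tz": 0,"wx": 0,"wy": 0,"wz": 0},{"tx": 0,"ty": 0,"tz": 0,"wx": 0,"wy": 0,"wz": 0},{"tx": 0,"ty": 0,"tz": 0,"wx": 0,"wy": 0,"wz": 0},{"tx": 0,"ty": 0,"tz": 0,"wx": 0,"wy": 0,"wz": 0},{"tx": 0,"ty": 0,"tz": 0,"wx": 0,"wy": 0,"wz": 0},{"tx": 0,"ty": 0,"tz": 0,"wx": 0,"wy": 0,"wz": 0},{"tx": 0,"ty": 0,"tz": 0,"wx": 0,"wy": 0,"wz": 0}], "grip": 1}}

```text
clock: 2.92
tcp_pos: [564.1, -20.9, 58.7]
ee_rot: [2.223, 2.219, 0.0]
contact_force: [0.2, -1.3, -0.6]
width: 0.445
finger_force: 0.0
```

Emit:
{"method": "arm_command", "body": {"moves": [{"tx": 0,"ty": 0,"tz": 0,"wx": 0,"wy": 0,"wz": 0},{"tx": 0,"ty": 0,"tz": 0,"wx": 0,"wy": 0,"wz": 0},{"tx": 0,"ty": 0,"tz": 0,"wx": 0,"wy": 0,"wz": 0},{"tx": 0,"ty": 0,"tz": 0,"wx": 0,"wy": 0,"wz": 0},{"tx": 0,"ty": 0,"tz": 0,"wx": 0,"wy": 0,"wz": 0}]}}

```text
clock: 3.33
tcp_pos: [564.1, -20.9, 58.7]
ee_rot: [-2.223, -2.219, 0.0]
contact_force: [0.5, 0.5, 0.2]
width: 0.282
finger_force: 30.0
```

Emit:
{"method": "arm_command", "body": {"moves": [{"tx": 0,"ty": 0,"tz": -0.06,"wx": 0,"wy": 0,"wz": 0},{"tx": 0,"ty": 0,"tz": -0.15,"wx": 0,"wy": 0,"wz": 0},{"tx": 0.05,"ty": 0,"tz": -0.24,"wx": 0,"wy": 0,"wz": 0},{"tx": 0.14,"ty": -0.01,"tz": -0.26,"wx": 0,"wy": 0,"wz": 0},{"tx": 0.24,"ty": -0.02,"tz": -0.26,"wx": 0,"wy": 0,"wz": 0},{"tx": 0.34,"ty": -0.02,"tz": -0.26,"wx": 0,"wy": 0,"wz": 0},{"tx": 0.44,"ty": -0.03,"tz": -0.26,"wx": 0,"wy": 0,"wz": 0},{"tx": 0.54,"ty": -0.03,"tz": -0.26,"wx": 0,"wy": 0,"wz": 0}]}}

```text
clock: 4.0
tcp_pos: [551.5, 196.9, 162.9]
ee_rot: [-2.224, -2.219, 0.0]
contact_force: [1.6, 0.4, -0.0]
width: 0.285
finger_force: 30.0
```

Emit:
{"method": "arm_command", "body": {"moves": [{"tx": 0.1,"ty": 0,"tz": 0,"wx": 0,"wy": 0,"wz": 0},{"tx": 0.2,"ty": -0.01,"tz": 0,"wx": 0,"wy": 0,"wz": 0},{"tx": 0.29,"ty": -0.01,"tz": 0,"wx": 0,"wy": 0,"wz": 0},{"tx": 0.35,"ty": -0.01,"tz": 0.02,"wx": 0,"wy": 0,"wz": 0},{"tx": 0.35,"ty": -0.01,"tz": 0.09,"wx": 0,"wy": 0,"wz": 0},{"tx": 0.35,"ty": -0.01,"tz": 0.17,"wx": 0,"wy": 0,"wz": 0},{"tx": 0.35,"ty": -0.01,"tz": 0.23,"wx": 0,"wy": 0,"wz": 0},{"tx": 0.35,"ty": -0.01,"tz": 0.25,"wx": 0,"wy": 0,"wz": 0}]}}

```text
clock: 4.67
tcp_pos: [546.7, 334.4, 59.1]
ee_rot: [-2.222, -2.219, 0.008]
contact_force: [-0.9, 0.1, -1.1]
width: 0.284
finger_force: 30.0
```

Emit:
{"method": "arm_command", "body": {"moves": [{"tx": 0,"ty": 0,"tz": 0.03,"wx": 0,"wy": 0,"wz": 0},{"tx": 0,"ty": 0,"tz": 0.04,"wx": 0,"wy": 0,"wz": 0},{"tx": 0,"ty": 0,"tz": 0.04,"wx": 0,"wy": 0,"wz": 0},{"tx": 0,"ty": 0,"tz": 0.04,"wx": 0,"wy": 0,"wz": 0},{"tx": 0,"ty": 0,"tz": -0.02,"wx": 0,"wy": 0,"wz": 0},{"tx": 0,"ty": 0,"tz": -0.1,"wx": 0,"wy": 0,"wz": 0},{"tx": 0,"ty": 0,"tz": -0.2,"wx": 0,"wy": 0,"wz": 0},{"tx": 0,"ty": 0,"tz": -0.26,"wx": 0,"wy": 0,"wz": 0}], "grip": 0}}

```text
clock: 5.33
tcp_pos: [550.0, 335.7, 171.9]
ee_rot: [2.222, 2.218, 0.008]
contact_force: [1.2, 0.3, 0.5]
width: 0.5
finger_force: 0.0
```

Run:
```python
from bench import bot, optics
from h import *
c=optics.camera("wrist"); np.savez("w1.npz",**c); t=optics.camera("top")
s=bot.sense(); print(s["tcp_pos"],s["q"].round(2),s["width"])
o=np.zeros((384,800,3),np.uint8); o[:,:512]=c["img"]; o[:250,512:812]=cv2.resize(t["img"][135:260,45:189],(288,250)); cv2.imwrite("pics/w1.png",o[:,:,::-1])
```

```text
[551.40866043 336.43687067 173.17570643] [0.46 0.56 1.35 0.   1.23 0.46] 0.5007086492743092
```

View pics/w1.png

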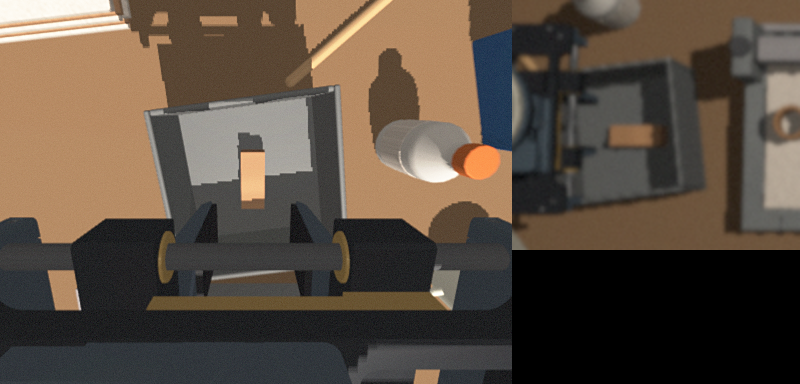

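The strip is on the bin floor at px (253,180), and the gripper is empty. Next is the tube.

Emit:
{"method": "arm_command", "body": {"moves": [{"tx": -0.05,"ty": 0.01,"tz": 0,"wx": 0,"wy": 0,"wz": 0},{"tx": -0.15,"ty": 0.02,"tz": 0,"wx": 0,"wy": 0,"wz": 0},{"tx": -0.25,"ty": 0.03,"tz": 0,"wx": 0,"wy": 0,"wz": 0},{"tx": -0.35,"ty": 0.03,"tz": 0,"wx": 0,"wy": 0,"wz": 0},{"tx": -0.43,"ty": 0.03,"tz": 0,"wx": 0,"wy": 0,"wz": 0},{"tx": -0.49,"ty": 0.03,"tz": 0.02,"wx": 0,"wy": 0,"wz": 0},{"tx": -0.519,"ty": 0.03,"tz": 0.05,"wx": 0,"wy": 0,"wz": 0},{"tx": -0.519,"ty": 0.03,"tz": 0.08,"wx": 0,"wy": 0,"wz": 0}], "grip": -1}}

```text
clock: 6.1
tcp_pos: [560.8, 124.9, 135.4]
ee_rot: [2.225, 2.216, 0.002]
contact_force: [0.9, 0.9, 0.9]
width: 0.999
finger_force: 0.0
```

Emit:
{"method": "arm_command", "body": {"moves": [{"tx": 0,"ty": 0,"tz": 0,"wx": 0,"wy": 0,"wz": 0},{"tx": 0,"ty": 0,"tz": 0,"wx": 0,"wy": 0,"wz": 0},{"tx": 0,"ty": 0,"tz": 0.05,"wx": 0,"wy": 0,"wz": 0},{"tx": 0,"ty": 0,"tz": 0.1,"wx": 0,"wy": 0,"wz": 0},{"tx": 0,"ty": 0,"tz": 0.14,"wx": 0,"wy": 0,"wz": 0},{"tx": 0,"ty": 0,"tz": 0.17,"wx": 0,"wy": 0,"wz": 0},{"tx": 0,"ty": 0,"tz": 0.18,"wx": 0,"wy": 0,"wz": 0},{"tx": 0,"ty": 0,"tz": 0.182,"wx": 0,"wy": 0,"wz": 0}]}}

```text
clock: 6.77
tcp_pos: [560.4, 128.0, 62.0]
ee_rot: [-2.223, -2.22, 0.0]
contact_force: [-0.4, 0.2, -0.3]
width: 1.0
finger_force: 0.0
```

Emit:
{"method": "arm_command", "body": {"moves": [{"tx": 0,"ty": 0,"tz": 0,"wx": 0,"wy": 0,"wz": 0},{"tx": 0,"ty": 0,"tz": 0,"wx": 0,"wy": 0,"wz": 0},{"tx": 0,"ty": 0,"tz": 0,"wx": 0,"wy": 0,"wz": 0},{"tx": 0,"ty": 0,"tz": 0,"wx": 0,"wy": 0,"wz": 0},{"tx": 0,"ty": 0,"tz": 0,"wx": 0,"wy": 0,"wz": 0},{"tx": 0,"ty": 0,"tz": 0,"wx": 0,"wy": 0,"wz": 0},{"tx": 0,"ty": 0,"tz": 0,"wx": 0,"wy": 0,"wz": 0},{"tx": 0,"ty": 0,"tz": 0,"wx": 0,"wy": 0,"wz": 0}], "grip": 1}}

```text
clock: 7.43
tcp_pos: [560.4, 127.5, 62.0]
ee_rot: [2.223, 2.219, 0.0]
contact_force: [0.3, 0.1, 2.0]
width: 0.457
finger_force: 30.0
```

Emit:
{"method": "arm_command", "body": {"moves": [{"tx": 0,"ty": 0,"tz": -0.06,"wx": 0,"wy": 0,"wz": 0},{"tx": 0,"ty": 0,"tz": -0.15,"wx": 0,"wy": 0,"wz": 0},{"tx": 0.04,"ty": 0,"tz": -0.24,"wx": 0,"wy": 0,"wz": 0},{"tx": 0.13,"ty": -0.01,"tz": -0.26,"wx": 0,"wy": 0,"wz": 0},{"tx": 0.23,"ty": -0.02,"tz": -0.26,"wx": 0,"wy": 0,"wz": 0},{"tx": 0.33,"ty": -0.03,"tz": -0.26,"wx": 0,"wy": 0,"wz": 0},{"tx": 0.43,"ty": -0.03,"tz": -0.26,"wx": 0,"wy": 0,"wz": 0},{"tx": 0.5,"ty": -0.03,"tz": -0.26,"wx": 0,"wy": 0,"wz": 0}]}}

```text
clock: 8.1
tcp_pos: [548.0, 330.7, 166.1]
ee_rot: [-2.222, -2.22, -0.001]
contact_force: [-0.1, -0.7, -0.7]
width: 0.452
finger_force: 30.0
```

Emit:
{"method": "arm_command", "body": {"moves": [{"tx": 0.03,"ty": 0,"tz": 0.02,"wx": 0,"wy": 0,"wz": 0},{"tx": 0.03,"ty": 0,"tz": 0.08,"wx": 0,"wy": 0,"wz": 0},{"tx": 0.03,"ty": 0,"tz": 0.16,"wx": 0,"wy": 0,"wz": 0},{"tx": 0.03,"ty": 0,"tz": 0.22,"wx": 0,"wy": 0,"wz": 0},{"tx": 0.03,"ty": 0,"tz": 0.26,"wx": 0,"wy": 0,"wz": 0},{"tx": 0.03,"ty": 0,"tz": 0.27,"wx": 0,"wy": 0,"wz": 0},{"tx": 0.03,"ty": 0,"tz": 0.27,"wx": 0,"wy": 0,"wz": 0}]}}

```text
clock: 8.68
tcp_pos: [548.1, 338.7, 56.7]
ee_rot: [-2.223, -2.219, 0.004]
contact_force: [-0.4, -0.4, 0.3]
width: 0.455
finger_force: 30.0
```

Emit:
{"method": "arm_command", "body": {"moves": [{"tx": 0,"ty": 0,"tz": 0,"wx": 0,"wy": 0,"wz": 0},{"tx": 0,"ty": 0,"tz": 0,"wx": 0,"wy": 0,"wz": 0},{"tx": 0,"ty": 0,"tz": 0,"wx": 0,"wy": 0,"wz": 0},{"tx": 0,"ty": 0,"tz": 0,"wx": 0,"wy": 0,"wz": 0},{"tx": 0,"ty": 0,"tz": -0.06,"wx": 0,"wy": 0,"wz": 0},{"tx": 0,"ty": 0,"tz": -0.14,"wx": 0,"wy": 0,"wz": 0},{"tx": 0,"ty": 0,"tz": -0.22,"wx": 0,"wy": 0,"wz": 0},{"tx": 0,"ty": 0,"tz": -0.27,"wx": 0,"wy": 0,"wz": 0}], "grip": -0.3}}

```text
clock: 9.35
tcp_pos: [549.6, 340.0, 169.7]
ee_rot: [2.223, 2.219, 0.005]
contact_force: [1.0, 0.5, -0.1]
width: 0.646
finger_force: 0.0
```

Emit:
{"method": "arm_command", "body": {"moves": [{"tx": -0.07,"ty": -0.01,"tz": 0,"wx": 0,"wy": 0,"wz": -0.03},{"tx": -0.17,"ty": -0.03,"tz": 0,"wx": 0,"wy": 0,"wz": -0.07},{"tx": -0.27,"ty": -0.04,"tz": 0,"wx": 0,"wy": 0,"wz": -0.11},{"tx": -0.37,"ty": -0.06,"tz": 0,"wx": 0,"wy": 0,"wz": -0.15},{"tx": -0.47,"ty": -0.07,"tz": 0,"wx": 0,"wy": 0,"wz": -0.19},{"tx": -0.57,"ty": -0.085,"tz": 0,"wx": 0,"wy": 0,"wz": -0.23},{"tx": -0.66,"ty": -0.1,"tz": 0,"wx": 0,"wy": 0,"wz": -0.27},{"tx": -0.727,"ty": -0.106,"tz": 0,"wx": 0,"wy": 0,"wz": -0.303}], "grip": -1}}

```text
clock: 10.02
tcp_pos: [506.0, 51.9, 166.6]
ee_rot: [1.048, 2.961, 0.0]
contact_force: [-0.2, -0.2, 0.3]
width: 1.005
finger_force: 0.0
```

Emit:
{"method": "arm_command", "body": {"moves": [{"tx": 0,"ty": 0,"tz": 0,"wx": 0,"wy": 0,"wz": 0},{"tx": 0,"ty": 0,"tz": 0,"wx": 0,"wy": 0,"wz": 0},{"tx": 0,"ty": 0,"tz": 0,"wx": 0,"wy": 0,"wz": 0},{"tx": 0,"ty": 0,"tz": 0,"wx": 0,"wy": 0,"wz": 0},{"tx": 0,"ty": 0,"tz": 0,"wx": 0,"wy": 0,"wz": 0}]}}

```text
clock: 10.43
tcp_pos: [506.7, 54.6, 166.0]
ee_rot: [1.055, 2.959, 0.0]
contact_force: [0.0, -0.4, -0.2]
width: 1.002
finger_force: 0.0
```

Run:
```python
from bench import bot, optics
from h import *
c=optics.camera("wrist"); t=optics.camera("top")
s=bot.sense(); print(s["tcp_pos"],s["ee_rot"],s["q"].round(2),s["width"],s["qvel"].round(3))
m,bl=blobs(c,[(0,0),(511,0),(511,383),(0,383)],300)
for q,ct,k in bl: print(q,cast(c,ct,80)[0].round())
o=np.zeros((384,800,3),np.uint8); o[:,:512]=c["img"]; o[:250,512:812]=cv2.resize(t["img"][135:260,45:189],(288,250)); cv2.imwrite("pics/w2.png",o[:,:,::-1]); np.savez("w2.npz",**c)
```

```text
[506.6283869   54.43837662 165.90909033] [1.05472593e+00 2.95922994e+00 1.16223274e-04] [-0.01  0.39  1.69  0.    1.06 -0.9 ] 0.999954142425939 [-0.004 -0.     0.002 -0.     0.003 -0.005]
[    0     0   512   224 50445] [407.  64.  80.]
[ 471    6   41   56 1258] [531. 288.  80.]
[ 203  150   57   72 2270] [490.  50.  80.]
[ 75 231  29  52 510] [ 455. -115.   80.]
[404 231  29  52 504] [664. 139.  80.]
[ 239  292  273   18 2759] [683.  82.  80.]
```

View pics/w2.png

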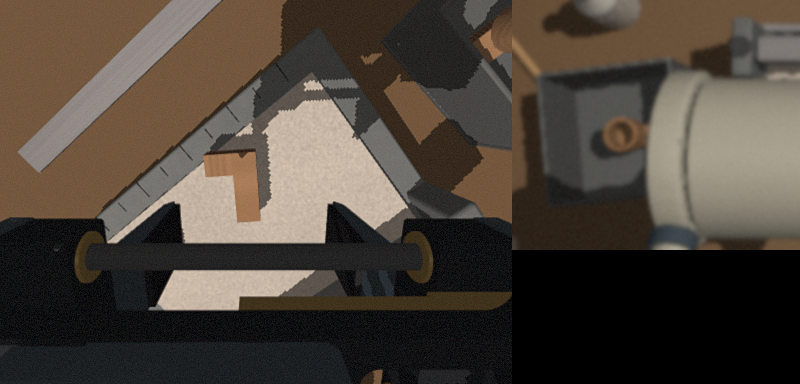

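The tube is in the bin, lying on the strip. The wrist view shows the elbow's long leg at cols 235–259, rows 150–222, nearly parallel to the fingers, with the short leg sticking out left to col 203.

Run:
```python
from h import *
c=load("w2.npz")
P=cast(c,[(256,152),(260.5,220),(237,222),(233.5,176),(204,153),(205,176)],80)[:,:2]; print(P.round(1).tolist())
a=np.degrees(np.arctan2(*(P[0]-P[1])[::-1])); b=np.degrees(np.arctan2(*(P[3]-P[2])[::-1])); print(a,b,"free end mid",(P[1]+P[2])/2)
u=np.array([np.cos(np.radians(a)),np.sin(np.radians(a))]); print("grasp",(P[1]+P[2])/2+u*24, np.linalg.norm(P[0]-P[1]))
```

```text
[[481.0, 79.0], [533.8, 41.5], [521.2, 23.0], [485.0, 49.3], [452.4, 42.6], [468.6, 29.3]]
144.6120362024766 143.95539475129144 free end mid [527.50798133  32.23201324]
grasp [507.9419941   46.13065143] 64.71261612831141
```

Emit:
{"method": "arm_command", "body": {"moves": [{"tx": -0.012,"ty": -0.013,"tz": 0.04,"wx": 0,"wy": 0,"wz": -0.02},{"tx": -0.012,"ty": -0.013,"tz": 0.1,"wx": 0,"wy": 0,"wz": -0.02},{"tx": -0.012,"ty": -0.013,"tz": 0.16,"wx": 0,"wy": 0,"wz": -0.02},{"tx": -0.012,"ty": -0.013,"tz": 0.21,"wx": 0,"wy": 0,"wz": -0.02},{"tx": -0.012,"ty": -0.013,"tz": 0.245,"wx": 0,"wy": 0,"wz": -0.02},{"tx": -0.012,"ty": -0.013,"tz": 0.262,"wx": 0,"wy": 0,"wz": -0.02},{"tx": -0.012,"ty": -0.013,"tz": 0.269,"wx": 0,"wy": 0,"wz": -0.02},{"tx": -0.012,"ty": -0.013,"tz": 0.269,"wx": 0,"wy": 0,"wz": -0.02}]}}

```text
clock: 11.2
tcp_pos: [507.0, 46.8, 58.2]
ee_rot: [-0.962, -2.99, 0.0]
contact_force: [-0.4, 0.4, -0.7]
width: 1.002
finger_force: 0.0
```

Emit:
{"method": "arm_command", "body": {"moves": [{"tx": 0,"ty": 0,"tz": 0,"wx": 0,"wy": 0,"wz": 0},{"tx": 0,"ty": 0,"tz": 0,"wx": 0,"wy": 0,"wz": 0},{"tx": 0,"ty": 0,"tz": 0,"wx": 0,"wy": 0,"wz": 0},{"tx": 0,"ty": 0,"tz": 0,"wx": 0,"wy": 0,"wz": 0},{"tx": 0,"ty": 0,"tz": 0,"wx": 0,"wy": 0,"wz": 0},{"tx": 0,"ty": 0,"tz": 0,"wx": 0,"wy": 0,"wz": 0},{"tx": 0,"ty": 0,"tz": 0,"wx": 0,"wy": 0,"wz": 0},{"tx": 0,"ty": 0,"tz": 0,"wx": 0,"wy": 0,"wz": 0}], "grip": 1}}

```text
clock: 11.87
tcp_pos: [507.0, 46.5, 58.4]
ee_rot: [0.962, 2.99, 0.0]
contact_force: [-0.4, -1.0, 0.4]
width: 0.442
finger_force: 0.0
```

Emit:
{"method": "arm_command", "body": {"moves": [{"tx": 0,"ty": 0,"tz": 0,"wx": 0,"wy": 0,"wz": 0},{"tx": 0,"ty": 0,"tz": 0,"wx": 0,"wy": 0,"wz": 0},{"tx": 0,"ty": 0,"tz": 0,"wx": 0,"wy": 0,"wz": 0},{"tx": 0,"ty": 0,"tz": 0,"wx": 0,"wy": 0,"wz": 0},{"tx": 0,"ty": 0,"tz": 0,"wx": 0,"wy": 0,"wz": 0}]}}

```text
clock: 12.28
tcp_pos: [507.0, 46.5, 58.3]
ee_rot: [-0.962, -2.99, 0.0]
contact_force: [0.4, -0.4, -0.3]
width: 0.237
finger_force: 30.0
```

Emit:
{"method": "arm_command", "body": {"moves": [{"tx": 0,"ty": 0,"tz": -0.06,"wx": 0,"wy": 0,"wz": 0},{"tx": 0,"ty": 0,"tz": -0.15,"wx": 0,"wy": 0,"wz": 0},{"tx": 0.02,"ty": 0.04,"tz": -0.23,"wx": 0,"wy": 0,"wz": 0},{"tx": 0.05,"ty": 0.12,"tz": -0.27,"wx": 0,"wy": 0,"wz": 0},{"tx": 0.09,"ty": 0.21,"tz": -0.27,"wx": 0,"wy": 0,"wz": 0},{"tx": 0.13,"ty": 0.3,"tz": -0.27,"wx": 0,"wy": 0,"wz": 0},{"tx": 0.17,"ty": 0.39,"tz": -0.27,"wx": 0,"wy": 0,"wz": 0},{"tx": 0.21,"ty": 0.48,"tz": -0.27,"wx": 0,"wy": 0,"wz": 0}]}}

```text
clock: 12.95
tcp_pos: [550.7, 253.4, 166.5]
ee_rot: [0.962, 2.99, 0.0]
contact_force: [0.7, -0.6, -0.2]
width: 0.241
finger_force: 30.0
```

Emit:
{"method": "arm_command", "body": {"moves": [{"tx": 0.035,"ty": 0.09,"tz": 0,"wx": 0,"wy": 0,"wz": 0},{"tx": 0.065,"ty": 0.16,"tz": 0,"wx": 0,"wy": 0,"wz": 0},{"tx": 0.075,"ty": 0.187,"tz": 0,"wx": 0,"wy": 0,"wz": 0},{"tx": 0.075,"ty": 0.187,"tz": 0.03,"wx": 0,"wy": 0,"wz": 0},{"tx": 0.075,"ty": 0.187,"tz": 0.09,"wx": 0,"wy": 0,"wz": 0},{"tx": 0.075,"ty": 0.187,"tz": 0.15,"wx": 0,"wy": 0,"wz": 0},{"tx": 0.075,"ty": 0.187,"tz": 0.19,"wx": 0,"wy": 0,"wz": 0},{"tx": 0.075,"ty": 0.187,"tz": 0.2,"wx": 0,"wy": 0,"wz": 0}]}}

```text
clock: 13.62
tcp_pos: [568.0, 327.5, 82.8]
ee_rot: [-0.962, -2.986, 0.006]
contact_force: [-0.5, -0.6, -0.5]
width: 0.24
finger_force: 30.0
```

Emit:
{"method": "arm_command", "body": {"moves": [{"tx": 0,"ty": 0,"tz": 0,"wx": 0,"wy": 0,"wz": 0},{"tx": 0,"ty": 0,"tz": 0,"wx": 0,"wy": 0,"wz": 0},{"tx": 0,"ty": 0,"tz": 0,"wx": 0,"wy": 0,"wz": 0},{"tx": 0,"ty": 0,"tz": 0,"wx": 0,"wy": 0,"wz": 0},{"tx": 0,"ty": 0,"tz": -0.04,"wx": 0,"wy": 0,"wz": 0},{"tx": 0,"ty": 0,"tz": -0.1,"wx": 0,"wy": 0,"wz": 0},{"tx": 0,"ty": 0,"tz": -0.18,"wx": 0,"wy": 0,"wz": 0},{"tx": 0,"ty": 0,"tz": -0.22,"wx": 0,"wy": 0,"wz": 0}], "grip": 0.1}}

```text
clock: 14.28
tcp_pos: [571.1, 330.3, 178.5]
ee_rot: [0.961, 2.988, 0.005]
contact_force: [0.9, 0.1, 0.6]
width: 0.451
finger_force: 0.0
```

Emit:
{"method": "arm_command", "body": {"moves": [{"tx": -0.06,"ty": -0.07,"tz": 0,"wx": 0,"wy": 0,"wz": 0},{"tx": -0.12,"ty": -0.14,"tz": 0,"wx": 0,"wy": 0,"wz": 0},{"tx": -0.18,"ty": -0.21,"tz": 0,"wx": 0,"wy": 0,"wz": 0},{"tx": -0.22,"ty": -0.3,"tz": 0,"wx": 0,"wy": 0,"wz": 0},{"tx": -0.26,"ty": -0.39,"tz": 0,"wx": 0,"wy": 0,"wz": 0},{"tx": -0.3,"ty": -0.48,"tz": 0,"wx": 0,"wy": 0,"wz": 0},{"tx": -0.34,"ty": -0.57,"tz": 0,"wx": 0,"wy": 0,"wz": 0},{"tx": -0.38,"ty": -0.65,"tz": 0,"wx": 0,"wy": 0,"wz": 0}], "grip": 1}}

```text
clock: 14.95
tcp_pos: [541.2, 27.9, 175.3]
ee_rot: [0.962, 2.989, 0.0]
contact_force: [1.1, -0.4, 0.2]
width: 0.005
finger_force: 0.0
```

Run:
```python
from bench import bot, optics
from h import *
t=optics.camera("top"); np.savez("t3.npz",**t); sc=optics.camera("scene")["img"]
s=bot.sense(); print(s["tcp_pos"],s["ee_rot"],s["q"].round(2),s["width"])
o=np.zeros((560,800,3),np.uint8); o[:384,:512]=t["img"]; o[:280,512:]=cv2.resize(t["img"][155:245,50:145],(288,280)); o[280:,512:]=cv2.resize(sc[190:290,345:445],(288,280)); cv2.imwrite("pics/t3.png",o[:,:,::-1])
```

```text
[541.29278308  25.57422158 175.30671127] [ 9.67626283e-01  2.98740815e+00 -1.11809347e-03] [-0.06  0.42  1.6  -0.    1.12 -1.01] 0.0014292578769440354
```

View pics/t3.png

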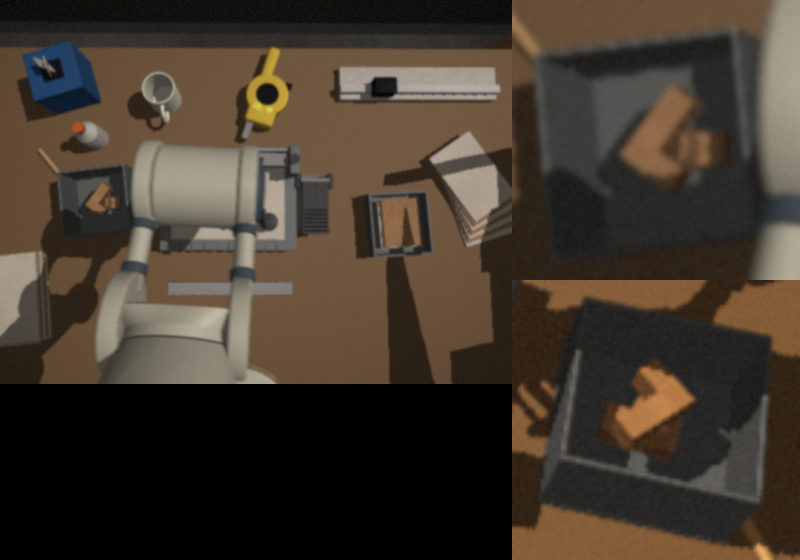

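All three offcuts are inside the bin, well below the rim: elbow on top at px (100,200), with the tube and strip underneath. The fingers are shut, so on to the pedal.

Emit:
{"method": "arm_command", "body": {"moves": [{"tx": -0.04,"ty": -0.08,"tz": 0,"wx": 0,"wy": 0,"wz": 0},{"tx": -0.08,"ty": -0.17,"tz": 0,"wx": 0,"wy": 0,"wz": 0},{"tx": -0.12,"ty": -0.26,"tz": 0,"wx": 0,"wy": 0,"wz": 0},{"tx": -0.16,"ty": -0.35,"tz": 0,"wx": 0,"wy": 0,"wz": 0},{"tx": -0.2,"ty": -0.43,"tz": 0,"wx": 0,"wy": 0,"wz": 0},{"tx": -0.23,"ty": -0.49,"tz": 0,"wx": 0,"wy": 0,"wz": 0},{"tx": -0.24,"ty": -0.507,"tz": 0,"wx": 0,"wy": 0,"wz": 0},{"tx": -0.24,"ty": -0.507,"tz": 0.02,"wx": 0,"wy": 0,"wz": 0}]}}

```text
clock: 15.72
tcp_pos: [502.5, -192.9, 167.8]
ee_rot: [0.965, 2.986, -0.001]
contact_force: [0.6, 0.6, 0.0]
width: 0.005
finger_force: 0.0
```

Emit:
{"method": "arm_command", "body": {"moves": [{"tx": 0,"ty": 0,"tz": 0.05,"wx": 0,"wy": 0,"wz": 0},{"tx": 0,"ty": 0,"tz": 0.1,"wx": 0,"wy": 0,"wz": 0},{"tx": 0,"ty": 0,"tz": 0.15,"wx": 0,"wy": 0,"wz": 0},{"tx": 0,"ty": 0,"tz": 0.19,"wx": 0,"wy": 0,"wz": 0},{"tx": 0,"ty": 0,"tz": 0.21,"wx": 0,"wy": 0,"wz": 0},{"tx": 0,"ty": 0,"tz": 0.22,"wx": 0,"wy": 0,"wz": 0},{"tx": 0,"ty": 0,"tz": 0.22,"wx": 0,"wy": 0,"wz": 0},{"tx": 0,"ty": 0,"tz": 0.22,"wx": 0,"wy": 0,"wz": 0}]}}

```text
clock: 16.38
tcp_pos: [502.0, -190.5, 78.9]
ee_rot: [0.961, 2.99, -0.0]
contact_force: [-1.2, -0.4, -0.0]
width: 0.004
finger_force: 0.0
```

Emit:
{"method": "arm_command", "body": {"moves": [{"tx": 0,"ty": -0.012,"tz": 0.02,"wx": 0,"wy": 0,"wz": 0},{"tx": 0,"ty": -0.012,"tz": 0.04,"wx": 0,"wy": 0,"wz": 0},{"tx": 0,"ty": -0.012,"tz": 0.06,"wx": 0,"wy": 0,"wz": 0},{"tx": 0,"ty": -0.012,"tz": 0.08,"wx": 0,"wy": 0,"wz": 0},{"tx": 0,"ty": -0.012,"tz": 0.095,"wx": 0,"wy": 0,"wz": 0},{"tx": 0,"ty": -0.012,"tz": 0.105,"wx": 0,"wy": 0,"wz": 0},{"tx": 0,"ty": -0.012,"tz": 0.11,"wx": 0,"wy": 0,"wz": 0},{"tx": 0,"ty": -0.012,"tz": 0.11,"wx": 0,"wy": 0,"wz": 0}]}}

```text
clock: 17.05
tcp_pos: [501.3, -195.9, 37.0]
ee_rot: [0.961, 2.984, -0.001]
contact_force: [-4.9, 6.4, 61.6]
width: 0.004
finger_force: 29.6
```

Emit:
{"method": "arm_command", "body": {"moves": [{"tx": 0,"ty": 0,"tz": -0.002,"wx": 0,"wy": 0,"wz": 0},{"tx": 0,"ty": 0,"tz": -0.002,"wx": 0,"wy": 0,"wz": 0},{"tx": 0,"ty": 0,"tz": -0.002,"wx": 0,"wy": 0,"wz": 0},{"tx": 0,"ty": 0,"tz": -0.002,"wx": 0,"wy": 0,"wz": 0},{"tx": 0,"ty": 0,"tz": -0.002,"wx": 0,"wy": 0,"wz": 0},{"tx": 0,"ty": 0,"tz": -0.002,"wx": 0,"wy": 0,"wz": 0},{"tx": 0,"ty": 0,"tz": -0.002,"wx": 0,"wy": 0,"wz": 0},{"tx": 0,"ty": 0,"tz": -0.002,"wx": 0,"wy": 0,"wz": 0}]}}

```text
clock: 17.72
tcp_pos: [501.1, -195.8, 37.4]
ee_rot: [0.961, 2.984, -0.001]
contact_force: [-1.1, 5.8, 45.6]
width: 0.004
finger_force: 22.5
```

Run:
```python
from bench import bot, optics
from h import *
t=optics.camera("scene")["img"]; s=bot.sense(); print(s["tcp_pos"],s["contact_force"])
cv2.imwrite("pics/p4.png",cv2.resize(t[110:290,150:450],None,fx=2.6,fy=2.6,interpolation=cv2.INTER_CUBIC)[:,:,::-1])
```

```text
[ 501.15844453 -195.8717451    37.43089325] [-1.7954807   5.38808032 46.8494995 ]
```

View pics/p4.png

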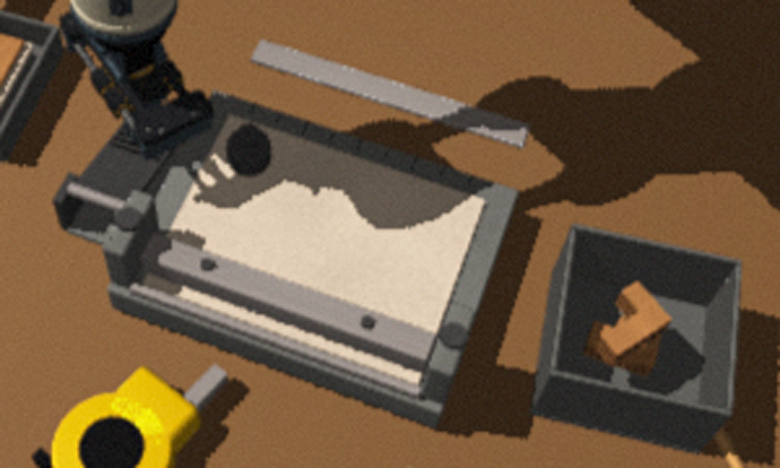

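The pedal is down under the fingertips (≈(165,140)) and the bar has dropped. The weight and sheet are in place and the offcuts are in the bin. I'll hold a little longer, then release.

Emit:
{"method": "arm_command", "body": {"moves": [{"tx": 0,"ty": 0,"tz": 0.002,"wx": 0,"wy": 0,"wz": 0},{"tx": 0,"ty": 0,"tz": 0.002,"wx": 0,"wy": 0,"wz": 0},{"tx": 0,"ty": 0,"tz": 0.002,"wx": 0,"wy": 0,"wz": 0},{"tx": 0,"ty": 0,"tz": 0.002,"wx": 0,"wy": 0,"wz": 0},{"tx": 0,"ty": 0,"tz": 0.002,"wx": 0,"wy": 0,"wz": 0},{"tx": 0,"ty": 0,"tz": 0.002,"wx": 0,"wy": 0,"wz": 0},{"tx": 0,"ty": 0,"tz": 0.002,"wx": 0,"wy": 0,"wz": 0}]}}

```text
clock: 18.35
tcp_pos: [501.2, -195.9, 37.1]
ee_rot: [0.961, 2.984, -0.001]
contact_force: [-4.2, 5.8, 57.8]
width: 0.006
finger_force: 28.1
```

Emit:
{"method": "arm_command", "body": {"moves": [{"tx": 0,"ty": 0,"tz": -0.02,"wx": 0,"wy": 0,"wz": 0},{"tx": 0,"ty": 0,"tz": -0.04,"wx": 0,"wy": 0,"wz": 0},{"tx": 0,"ty": 0,"tz": -0.06,"wx": 0,"wy": 0,"wz": 0},{"tx": 0,"ty": 0,"tz": -0.08,"wx": 0,"wy": 0,"wz": 0},{"tx": 0,"ty": 0,"tz": -0.12,"wx": 0,"wy": 0,"wz": 0},{"tx": 0,"ty": 0,"tz": -0.18,"wx": 0,"wy": 0,"wz": 0},{"tx": 0,"ty": 0,"tz": -0.26,"wx": 0,"wy": 0,"wz": 0},{"tx": 0,"ty": 0,"tz": -0.32,"wx": 0,"wy": 0,"wz": 0}]}}

```text
clock: 19.02
tcp_pos: [498.7, -194.9, 163.8]
ee_rot: [0.963, 2.99, -0.0]
contact_force: [0.7, -0.5, 0.1]
width: 0.004
finger_force: 0.0
```

Emit:
{"method": "arm_command", "body": {"moves": [{"tx": -0.06,"ty": -0.06,"tz": 0,"wx": 0,"wy": 0,"wz": 0},{"tx": -0.12,"ty": -0.12,"tz": 0,"wx": 0,"wy": 0,"wz": 0},{"tx": -0.18,"ty": -0.18,"tz": 0,"wx": 0,"wy": 0,"wz": 0},{"tx": -0.24,"ty": -0.24,"tz": 0,"wx": 0,"wy": 0,"wz": 0},{"tx": -0.3,"ty": -0.3,"tz": 0,"wx": 0,"wy": 0,"wz": 0},{"tx": -0.33,"ty": -0.33,"tz": 0,"wx": 0,"wy": 0,"wz": 0},{"tx": -0.33,"ty": -0.33,"tz": 0,"wx": 0,"wy": 0,"wz": 0},{"tx": -0.33,"ty": -0.33,"tz": 0,"wx": 0,"wy": 0,"wz": 0}]}}

```text
clock: 19.68
tcp_pos: [528.5, -379.6, 161.5]
ee_rot: [-0.965, -2.989, -0.001]
contact_force: [0.8, 0.1, -0.6]
width: 0.004
finger_force: 0.0
```

Run:
```python
from bench import bot, optics
from h import *
t=optics.camera("top"); s=bot.sense(); print(s["tcp_pos"],s["contact_force"],s["clock"],s["qvel"].round(3))
a=load("top0.npz")["img"]; f=lambda i: cv2.resize(i[135:260,45:345],(720,300),interpolation=cv2.INTER_CUBIC)
cv2.imwrite("pics/t5.png",np.vstack([f(a),f(t["img"])])[:,:,::-1])
```

```text
[ 528.52194719 -378.60790491  161.64047128] [ 0.15947634  0.7466162  -0.81891301] 19.7333 [ 0.018 -0.015  0.012 -0.     0.003  0.001]
```

View pics/t5.png

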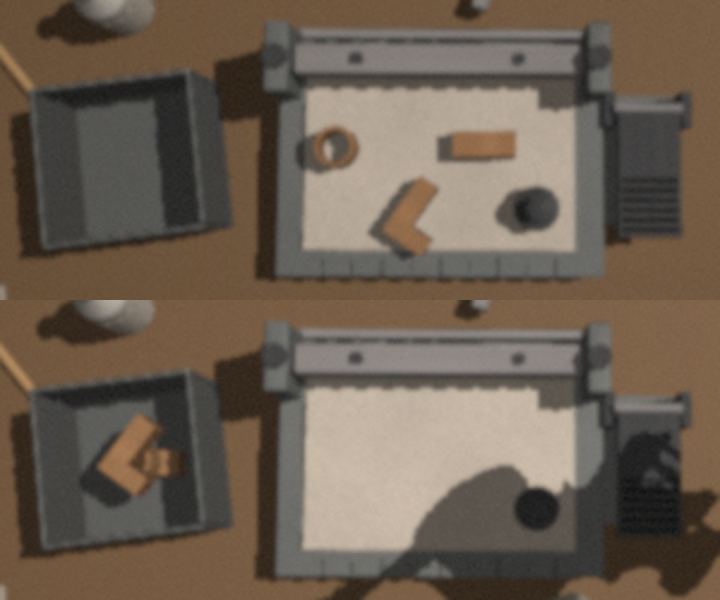

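The sheet edges and the weight (537,208→508) are unchanged, the bar and pedal are back up, and the offcuts are in the bin. The arm touches nothing, so I'm handing in.

```bash
python3 -c "
from bench import workorder
print(workorder.job_done())"
```

```text
the job is handed in; nothing more can be done
None
```

I handed the job in at about 20 s of the 72 s limit, with no verdict returned: all three offcuts are in the bin, the pedal was held on its stop for over a second and has sprung back up, and the sheet and weight show no movement in the before/after pictures.

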